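# Stand up the drained tote and stack it on the loaded one

### The job

The empty white tote was left standing on its end to drain. Turn it over gently, without letting it fall over, so that it stands upright on the bare counter and let go of it there; then take it again and stack it, mouth up, squarely on the tote that holds the thread spools, turned with its blue end over that tote's white end so that it stands on the tabs at the rim instead of nesting down onto the spools. Let go, and leave the loaded tote and the other things on the counter where they are.

Things in the scene. Friction and masses are not known exactly. Their poses are not given: they have to be found in the camera images.
- tote: Empty stack-nest tote, white plastic, one end blue, 170 long x 66 wide x 64 mm high, open on top, walls 4 mm, 0.2 to 0.35 kg, centre of mass near z = 33 mm. Origin: centre of underside; x to the BLUE end, y across, z out of the mouth. Starts standing on its white end, blue end up, mouth roughly to the robot's right (-y); tips back onto its underside if pushed over 8 degrees.
- tote_blue (a point): On the empty tote: middle of the blue end's rim, at (85, 0, 64) mm in its frame. Its axes are the tote's.
- tote_high (a point): On the empty tote: grip point (48, 0, 45) mm near the blue end, for fingers sloping in at 45 degrees from the mouth side, closing across y. There the gripper clears the blue end; half a turn about that sloping tool axis swaps the directions of mouth and blue end, leaving the mouth up.
- tote_mid (a point): On the empty tote: grip point (0, 0, 48) mm, mid-length, for a grasp from above across y. The long sides are flat, vertical and 66 mm apart from z = 20 to 64 mm; the lowest 20 mm is a narrower foot, 152 x 35 mm, with 4 grey lugs on its long sides (18 mm long, at x = 48 and -24 mm, out to y = +-26 mm, undersides at z = 6 mm).
- base_tote: The loaded tote: same shape, colours, frame and foot as the empty one, upright on the counter, loose, two thread spools lying in it, 0.3 to 0.5 kg. Its blue end points roughly towards the robot. Origin: centre of underside; x to the BLUE end, z up.
- base_tote_blue (a point): On the loaded tote: middle of its blue end's rim, at (85, 0, 64) mm in its frame.
- base_tote_mouth (a point): On the loaded tote: centre of its rim plane, (0, 0, 64) mm. Four grey tabs in the mouth (18 mm long, at x = -48 and 24 mm, in to y = +-20.5 mm, tops 4 mm below the rim). Blue end over white end, lugs stand on tabs: upper underside 54 mm above the lower's, play 3 mm across, 5 mm along. Otherwise it nests: 27 mm or less.
- spool_a: Red thread spool, 55 mm long, 23 mm across, lying in the loaded tote. Origin under its centre, x along its length.
- spool_b: Yellow thread spool, same size, beside it in the loaded tote.
- clothes_brush: Bystander: flat brush with a wooden handle lying in the middle of the counter.
- tape_roll: Bystander: amber roll of tape lying flat, 72 mm across, 24 mm high. Origin under its centre.
- button_jar: Bystander: clear jar with a red lid, 80 mm tall, 60 mm across, on the right. Origin under its centre.
- pen_cup: Bystander: blue cup, 95 mm tall, 72 mm across, on the left. Origin under its centre.

How it is judged:
By the outcome, as a careful person would: the job done as asked, in the order asked, and still so for the second after the job is handed in, with the robot touching nothing.
It also fails if it takes over 58 s, if anything falls off the work surface, if the arm or the gripper's body presses on something with over 40 N, if the wrist force passes 120 N, or if a joint passes its speed limit or range.

### The arm

A 6-joint arm with a two-finger parallel gripper is mounted at the origin on the work surface. World frame = base frame: x ahead of the robot, y to its left, z up, the work surface at z = 0. Lengths are in m, angles in rad, forces in N, time in s.
With the tool pointing down it reaches from about 0.325 to 0.9 m from the base axis. Payload 6.1 kg.
Tool frame: the origin (TCP) lies at the centre of the arm's flange, where the gripper is bolted on; the fingertips stand 173 mm ahead of it and the grasp point (between the pads) lies 155 mm ahead of it; z points along the fingers, y is the line along which they close (so a half turn about z gives the same grasp; the last joint's range is limited). The gripper opens to 85 mm and grips with 20 to 120 N. Pads are 22 mm wide; open, the fingers measure 114 mm over their backs; the gripper's body (76 mm by 85 mm) begins 54 mm behind the grasp point. The pads swing forward as they close: fully open they stand 13 mm farther back than shut.
Start: joints at [-1.236, 0.22, 1.526, -0, 1.395, -0.126], TCP at [0.278, -0.56, 0.405] pointing down, gripper open.
Joint ranges: [-2.98, 2.98], [-0.91, 2.08], [0.09, 2.57], [-1.24, 4.39], [0.2, 2.65], [-2.68, 2.68]. Speed limits (rad/s): [2.57, 2.57, 3.01, 3.14, 3.14, 3.14].

### API

Orientations are given as [roll, pitch, yaw] about the fixed x, y, z axes, in that order (R = Rz(yaw) Ry(pitch) Rx(roll)).
In Python, from station import robot, jaws, kinematics, optics, sign_off, current_clock, current_joint_positions, current_qd, current_joint_torque, current_position, current_eef_rot, current_ft_force, current_wrist_torque, current_width, current_finger_force gives the robot as it stands. Calls block until the motion is done:
- robot.move_ptp(position, orientation): joint-space move of the TCP to a pose.
- robot.move_straight(position, speed=0.15, rotation=None, contact_N=None): straight line of the TCP; rotation=None keeps the orientation; speed is the mean speed in m/s. With contact_N (N) it stops when the force on the tool has changed by that much, and returns True; else False.
- robot.move_j(angles): joint-space move.
- jaws.set_gripper(opening, squeeze=None): finger opening in m; squeeze is the grip in N (None keeps the last); returns when the fingers have stopped.
- robot.dwell(seconds).
- kinematics.solve_ik(position, orientation): joint angles nearest the present ones, or None.
- optics.snapshot(name): name is "scene" or "top"; returns the picture (400x640x3 uint8, red, green, blue); there is no depth.
- optics.get_calibration(name): a dict with "K" (3x3 intrinsics, pixels), "camera_from_world" (4x4, takes a point from world to camera coordinates). Camera axes: x right, y down, z forward; pixel columns grow to the right and rows downward; lengths in m; the calibration is good to about 2 mm. A picture is of the moment at which its call begins. get_calibration takes no time and is no camera call.
A pose or a line that the arm cannot do raises robot.IKError and nothing moves.
- sign_off(): hands the job in; it is judged then, once.
Trained networks look in the newest picture that a camera, given by its name, has taken for a name from the list of things; names that differ only in an ending like _2 or _b are one class to them, and where a whole thing is asked for, a point or a joint stands for the part that bears it (a point fixed in the world has none). Each returns a list of dicts, best first, with "conf" (0 to 1); they miss things now and then, are a little off and sometimes report something else, mostly with a low value. They report only what shows in the picture. A call takes as long as a camera call.
- optics.look_for(camera, label): "centre" ([x, y, z] in m, in world coordinates, good to about 4 mm: the middle of the surface that is visible of it).
- optics.masks_of(camera, label): "mask" (400x640 bool, what is visible of it).
- optics.pinpoint(camera, label): "centre" ([x, y, z] in m, in world coordinates, good to about 4 mm: a listed point, or the origin of a listed thing).
Readings, each from a call of its own:
- current_clock(): time.
- current_joint_positions(): joint angles.
- current_qd(): joint speeds.
- current_joint_torque(): joint torques, N m.
- current_position(): TCP position.
- current_eef_rot(): TCP orientation.
- current_ft_force(): force on the tool from outside, world axes, zero at the start.
- current_wrist_torque(): the same for the moment, N m.
- current_width(): finger opening in m.
- current_finger_force(): force on a finger pad.
Only numpy, scipy, OpenCV 4.12 (cv2) and the standard library are available. Lean on these libraries where they do the work, as an engineer would, in place of code of your own. Each camera call takes 0.05 s, during which the arm holds its last target. There are 200 camera calls.

## Working session

There is one attempt and no reset: what is moved stays moved. The work goes in short steps, each a Python script; the robot and the scene stay as the last script left them, time stands still between calls to the robot, and variables do not carry over. Pictures are saved under pics/ and viewed, at most 10 in all, crops included, and the job is handed in when it is done.

```bash
mkdir -p pics; ls; python3 - <<'E'
from station import *
import cv2,numpy as np
for n in("scene","top"):
    im=optics.snapshot(n); cv2.imwrite(f"pics/a_{n}.png",im[:,:,::-1])
    for l in ["tote","tote_blue","tote_high","tote_mid","base_tote","base_tote_blue","base_tote_mouth","clothes_brush","tape_roll","button_jar","pen_cup"]:
        r=optics.pinpoint(n,l); print(n,l,[(np.round(d["centre"],3).tolist(),round(d["conf"],2)) for d in r[:2]])
print(current_clock())
E
```

```text
pics
scene tote [([0.563, -0.197, 0.084], 0.75), ([0.517, -0.43, 0.003], 0.54)]
scene tote_blue [([0.582, -0.258, 0.172], 0.84)]
scene tote_high [([0.58, -0.243, 0.132], 0.79)]
scene tote_mid [([0.58, -0.241, 0.084], 0.64), ([0.562, -0.198, 0.086], 0.47)]
scene base_tote [([0.539, 0.222, 0.004], 0.92)]
scene base_tote_blue [([0.499, 0.159, 0.066], 0.76), ([0.582, -0.258, 0.169], 0.18)]
scene base_tote_mouth [([0.541, 0.225, 0.066], 0.95), ([0.581, -0.239, 0.087], 0.57)]
scene clothes_brush [([0.598, 0.008, 0.0], 0.59), ([0.581, -0.242, 0.086], 0.5)]
scene tape_roll [([0.449, 0.0, -0.002], 0.65)]
scene button_jar [([0.518, -0.429, 0.003], 0.62), ([0.445, -0.002, -0.002], 0.19)]
scene pen_cup [([0.531, 0.438, 0.002], 0.83)]
top tote [([0.566, -0.198, 0.084], 0.92)]
top tote_blue [([0.584, -0.258, 0.172], 0.8)]
top tote_high [([0.576, -0.24, 0.132], 0.66)]
top tote_mid [([0.579, -0.238, 0.08], 0.83)]
top base_tote [([0.543, 0.225, -0.0], 0.72)]
top base_tote_blue [([0.491, 0.157, 0.061], 0.68), ([0.517, 0.194, 0.004], 0.17)]
top base_tote_mouth [([0.542, 0.224, 0.062], 0.63)]
top clothes_brush [([0.594, 0.005, -0.0], 0.68)]
top tape_roll [([0.447, -0.002, -0.001], 0.71), ([0.517, -0.424, -0.004], 0.46)]
top button_jar [([0.516, -0.427, 0.001], 0.73)]
top pen_cup [([0.535, 0.44, -0.002], 0.57)]
1.2
```

View pics/a_scene.png

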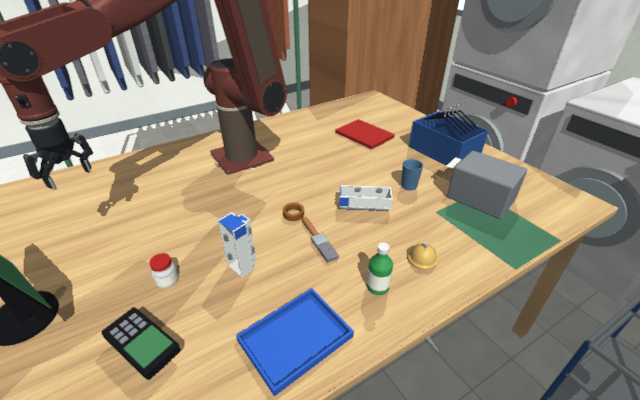

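View pics/a_top.png

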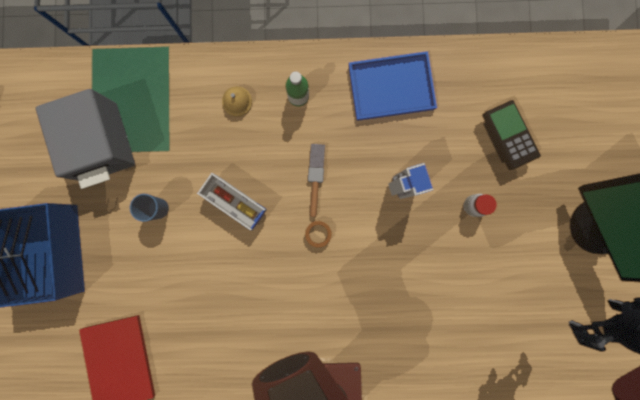

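The scene picture shows the empty tote standing at about px (237,243) with its mouth to the right. The loaded tote is at (365,198), with its blue end towards the robot. The top view agrees: (415,180) and (232,202). The networks match both pictures. Next I refine both poses with silhouette fits and check IK for the flip.

```bash
cat > h.py <<'E'
from station import *
import numpy as np, cv2
from scipy.optimize import minimize
from scipy.spatial.transform import Rotation as Rot
UP=np.array([0,0,1.])
def box(x,y,z0,z1): return np.array([[a*x/2,b*y/2,z] for a in(-1,1) for b in(-1,1) for z in(z0,z1)])
PARTS=[box(.170,.066,.020,.064),box(.152,.035,0,.020)]
def R_up(yaw): return Rot.from_euler('z',yaw).as_matrix()
def R_stand(maz):  # x up, z = mouth azimuth
    m=np.array([np.cos(maz),np.sin(maz),0]); return np.column_stack([UP,np.cross(m,UP),m])
def proj(cal,P):
    c=(cal["camera_from_world"]@np.c_[P,np.ones(len(P))].T)[:3]; p=cal["K"]@c; return (p[:2]/p[2]).T
def render(cal,R,t,s=4,roi=None):
    x0,y0,w,h=roi; im=np.zeros((h*s,w*s),np.uint8)
    for B in PARTS:
        p=(proj(cal,B@R.T+t)-[x0,y0]+.5)*s-.5
        cv2.fillConvexPoly(im,cv2.convexHull(np.round(p*16).astype(np.int32)),255,shift=4)
    return cv2.resize(im,(w,h),interpolation=cv2.INTER_AREA)/255.
def fit(label,Rf,z,g,cams=("scene","top"),near=0.06):
    """g=[x,y,yaw] guess; takes pictures, returns fitted pose over all cams and per cam"""
    data=[]
    for n in cams:
        optics.snapshot(n); cal=optics.get_calibration(n)
        c=proj(cal,(Rf(g[2])@[0,0,.03]+[g[0],g[1],z])[None])[0]
        best=None
        for d in optics.masks_of(n,label):
            ys,xs=np.nonzero(d["mask"])
            if len(xs)>50 and np.hypot(xs.mean()-c[0],ys.mean()-c[1])<25: best=d; break
        if best is None: print(n,"no mask"); continue
        k,l,st,_=cv2.connectedComponentsWithStats(best["mask"].astype(np.uint8)); M=(l==1+np.argmax(st[1:,4])).astype(np.uint8)
        cs,_=cv2.findContours(M,cv2.RETR_EXTERNAL,cv2.CHAIN_APPROX_NONE); M=cv2.drawContours(M.copy(),cs,-1,1,-1)
        x0,y0=(c-60).astype(int).clip(0); roi=(x0,y0,120,120)
        data.append((n,cal,roi,M[y0:y0+120,x0:x0+120].astype(float)))
    def solve(D):
        def f(v):
            s=0
            for n,cal,roi,M in D:
                r=render(cal,Rf(g[2]+v[2]*10),np.array([g[0]+v[0],g[1]+v[1],z]),roi=(roi[0],roi[1],M.shape[1],M.shape[0])); s+=((r-M)**2).sum()
            return s
        o=minimize(f,[0,0,0],method="Nelder-Mead",options=dict(initial_simplex=[[0,0,0],[.006,0,0],[0,.006,0],[0,0,.008]],xatol=1e-4,fatol=.05))
        return [g[0]+o.x[0],g[1]+o.x[1],g[2]+10*o.x[2]],o.fun,[int(d[3].sum()) for d in D]
    for d in data: p,e,a=solve([d]); print(label,d[0],np.round(p,4),"yaw deg",round(np.degrees(p[2]),2),"err",round(e,1),a)
    p,e,a=solve(data); print(label,"both",np.round(p,4),round(np.degrees(p[2]),2),round(e,1)); return np.array(p)
def tool_R(a,y): a=a/np.linalg.norm(a); return np.column_stack([np.cross(y,a),y,a])
def rpy(R): return Rot.from_matrix(R).as_euler('xyz').tolist()
def st(): print("t",round(current_clock(),2),"p",np.round(current_position(),4),"w",round(current_width(),4),"F",np.round(current_ft_force(),1),"q",np.round(current_joint_positions(),2))
E
python3 - <<'E'
from h import *
s=fit("tote",R_stand,.085,[.5645,-.1975,np.radians(-72.5)])
b=fit("base_tote",R_up,0,[.541,.2235,np.radians(-125)])
np.save("s.npy",s);np.save("b.npy",b)
m=np.array([np.cos(s[2]),np.sin(s[2]),0]); a=-(m+UP)/2**.5; n=np.cross(m,UP)
t=np.array([s[0],s[1],.085]); G=t+R_stand(s[2])@[.048,0,.045]
for sg in(1,-1):
    R=tool_R(a,sg*n)
    for nm,back in(("far",.25),("grip",.151)):
        q=kinematics.solve_ik((G-a*back).tolist(),rpy(R)); print(sg,nm,None if q is None else np.round(q,2))
    L=G*[1,1,0]+[0,0,.045]; R2=tool_R(a,-sg*n)
    q=kinematics.solve_ik((L-a*.151).tolist(),rpy(R2)); print(sg,"flipped low",None if q is None else np.round(q,2))
st()
E
```

```text
tote scene [ 0.5661 -0.1942 -1.3072] yaw deg -74.89 err 21.1 [1718]
tote top [ 0.5657 -0.1965 -1.316 ] yaw deg -75.4 err 38.5 [1021]
tote both [ 0.5667 -0.1948 -1.3269] -76.03 82.8
base_tote scene [ 0.5433  0.2287 -2.1927] yaw deg -125.63 err 42.9 [1205]
base_tote top [ 0.5417  0.2274 -2.1883] yaw deg -125.38 err 49.8 [1715]
base_tote both [ 0.5419  0.2276 -2.1929] -125.64 103.0
1 far [-0.77  0.83  0.96  0.43  2.02  2.18]
1 grip [-0.72  0.76  1.19  0.43  1.85  2.15]
1 flipped low [-0.72  0.88  1.19  0.42  1.74 -1.04]
-1 far [-0.77  0.83  0.96  0.43  2.02 -0.96]
-1 grip [-0.72  0.76  1.19  0.43  1.85 -0.99]
-1 flipped low [-0.72  0.88  1.19  0.42  1.74  2.1 ]
t 1.6 p [ 0.2779 -0.5598  0.4047] w 0.0854 F [0.2 0.1 0.5] q [-1.24  0.22  1.53 -0.    1.39 -0.13]
```

```bash
python3 - <<'E'
from h import *
s=np.array([.566,-.1955,np.radians(-75.3)]); np.save("s.npy",s)
m=np.array([np.cos(s[2]),np.sin(s[2]),0]); a=-(m+UP)/2**.5; n=np.cross(m,UP)
G=np.array([s[0],s[1],.085])+R_stand(s[2])@[.048,0,.045]; R=tool_R(a,-n)
jaws.set_gripper(.085)
robot.move_ptp((G-a*.29).tolist(),rpy(R)); st()
robot.move_straight((G-a*.151).tolist(),speed=.12,contact_N=8); st()
jaws.set_gripper(.0,squeeze=80); st()
cv2.imwrite("pics/b0.png",optics.snapshot("scene")[:,:,::-1])
if .06<current_width()<.07:
    robot.move_straight((G-a*.151+[0,0,.07]).tolist(),speed=.1); st()
    print(np.round(current_wrist_torque(),2))
    q=list(current_joint_positions()); q[5]+=np.pi; print("q6 target",q[5])
    robot.move_j(q); st()
    cv2.imwrite("pics/b.png",cv2.resize(optics.snapshot("scene")[120:320,100:420,::-1],None,fx=2.4,fy=2.4))
E
```

```text
t 3.29 p [ 0.6287 -0.4384  0.3389] w 0.085 F [-0.1  0.1 -1.1] q [-0.79  0.87  0.83  0.43  2.11 -0.95]
t 4.6 p [ 0.6047 -0.343   0.2406] w 0.085 F [ 0.2 -0.1 -0.4] q [-0.72  0.77  1.19  0.42  1.85 -1.  ]
t 4.92 p [ 0.6048 -0.3429  0.2409] w 0.0652 F [ 0.2 -2.3  4.1] q [-0.72  0.77  1.19  0.42  1.85 -1.  ]
t 5.82 p [ 0.6043 -0.3422  0.3092] w 0.0652 F [-0.6  0.7 -3.1] q [-0.72  0.69  1.16  0.44  1.94 -0.96]
[-0.67 -0.12  0.02]
q6 target 2.1844186744351974
t 8.47 p [ 0.6043 -0.3422  0.3091] w 0.065 F [-0.8  0.  -2.8] q [-0.72  0.69  1.16  0.44  1.94  2.18]
```

View pics/b.png

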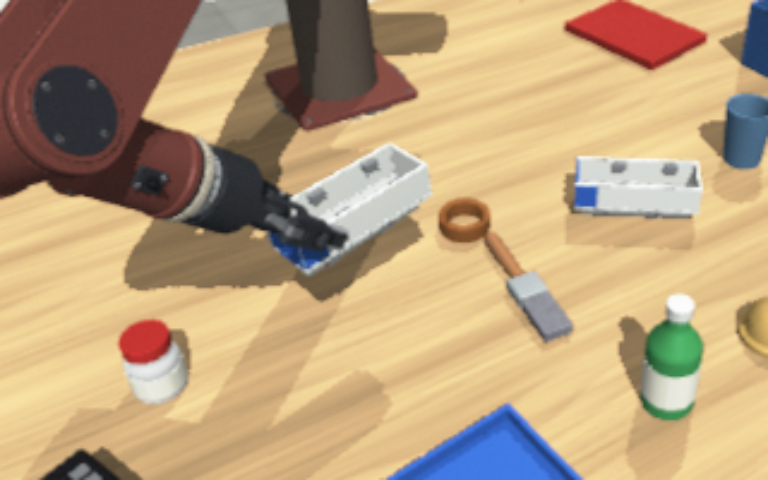

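The crop shows the tote held mouth up, blue end at (300,250) in the crop, well clear of the jar and brush. Next I lower it, release it, and measure it upright.

```bash
python3 - <<'E'
from h import *
s=np.load("s.npy"); m=np.array([np.cos(s[2]),np.sin(s[2]),0]); a=-(m+UP)/2**.5
p=np.array(current_position()); low=.045+.151/2**.5
p[2]=low+.014; robot.move_straight(p.tolist(),speed=.15)
p[2]=low-.008; print(robot.move_straight(p.tolist(),speed=.02,contact_N=4)); st(); print("dz",current_position()[2]-low)
p=np.array(current_position()); p[2]-=.006; print(robot.move_straight(p.tolist(),speed=.02,contact_N=8)); st(); print("dz",current_position()[2]-low)
cv2.imwrite("pics/c.png",cv2.resize(optics.snapshot("scene")[150:300,150:350,::-1],None,fx=3.5,fy=3.5,interpolation=cv2.INTER_CUBIC))
E
```

```text
True
t 10.22 p [ 0.6044 -0.3423  0.1568] w 0.0653 F [-0.1  0.3  4.4] q [-0.72  0.88  1.19  0.41  1.76  2.1 ]
dz 0.005048305309432566
True
t 10.43 p [ 0.6046 -0.3426  0.1566] w 0.0653 F [-0.2 -1.   4.9] q [-0.72  0.88  1.18  0.41  1.76  2.1 ]
dz 0.0048290895771369025
```

View pics/c.png

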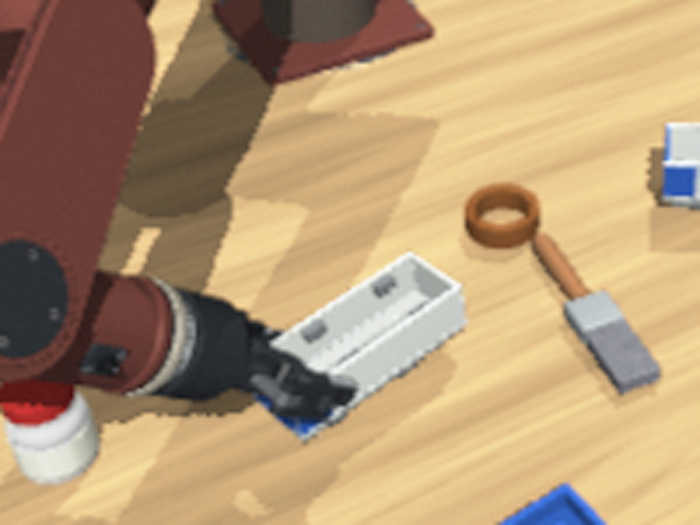

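The tote has touched down mouth up on bare counter, with its near end at crop (300,430). I relax the grip first so it settles gently, then open, retreat and measure.

```bash
python3 - <<'E'
from h import *
s=np.load("s.npy"); m=np.array([np.cos(s[2]),np.sin(s[2]),0]); a=-(m+UP)/2**.5
jaws.set_gripper(.0,squeeze=20); st()
p=np.array(current_position()); p[2]-=.004; print(robot.move_straight(p.tolist(),speed=.02,contact_N=8)); st()
jaws.set_gripper(.070); jaws.set_gripper(.085); st()
p=np.array(current_position()); robot.move_straight((p-a*.11).tolist(),speed=.15)
g=np.array([p[0],p[1],0])+a*[.151,.151,0]-.048*m; g[2]=s[2]; print("expected",np.round(g,4))
q=list(current_joint_positions()); robot.move_j([q[0]-.25]+q[1:]); st()
cv2.imwrite("pics/d.png",cv2.resize(optics.snapshot("scene")[150:300,150:450,::-1],None,fx=2.6,fy=2.6,interpolation=cv2.INTER_CUBIC))
u=fit("tote",R_up,0,g); np.save("u.npy",u)
for w in range(2):
  for k in (0,1):
    R=tool_R(-UP,R_up(u[2]+k*np.pi)[:,1]); q=kinematics.solve_ik([u[0],u[1],.2],rpy(R)); print("pick",k,np.round(q,2) if q is not None else q)
    b=np.load("b.npy"); R=tool_R(-UP,R_up(b[2]+np.pi+k*np.pi)[:,1]); q=kinematics.solve_ik([b[0],b[1],.3],rpy(R)); print("place",k,np.round(q,2) if q is not None else q)
  break
st()
E
```

```text
t 10.7 p [ 0.6046 -0.3425  0.1566] w 0.0652 F [ 0.5 -0.   5.3] q [-0.72  0.88  1.18  0.41  1.76  2.1 ]
True
t 10.91 p [ 0.6048 -0.343   0.1563] w 0.0652 F [ 0.3 -0.7  5.1] q [-0.72  0.88  1.18  0.41  1.76  2.1 ]
t 11.43 p [ 0.6045 -0.3426  0.155 ] w 0.0853 F [-0.2 -0.3 -0.1] q [-0.72  0.88  1.18  0.41  1.76  2.1 ]
expected [ 0.5652 -0.1929 -1.3142]
t 13.03 p [ 0.5008 -0.5587  0.2311] w 0.0849 F [ 0.8  0.3 -0.3] q [-1.02  0.93  0.95  0.4   1.95  2.13]
tote scene [ 0.5677 -0.1906 -1.3144] yaw deg -75.31 err 56.1 [1827]
tote top [ 0.5657 -0.1914 -1.318 ] yaw deg -75.51 err 21.8 [1708]
tote both [ 0.5662 -0.1911 -1.3185] -75.54 96.2
pick 0 [-0.46  0.38  1.74  0.    1.02 -0.71]
place 0 [ 0.26  0.23  1.72 -0.    1.19 -2.26]
pick 1 [-0.46  0.38  1.74 -0.    1.02  2.43]
place 1 [ 0.26  0.23  1.72 -0.    1.19  0.89]
t 13.28 p [ 0.5029 -0.5572  0.2317] w 0.0854 F [ 0.3 -0.5 -0.1] q [-1.02  0.93  0.95  0.4   1.95  2.13]
```

View pics/d.png

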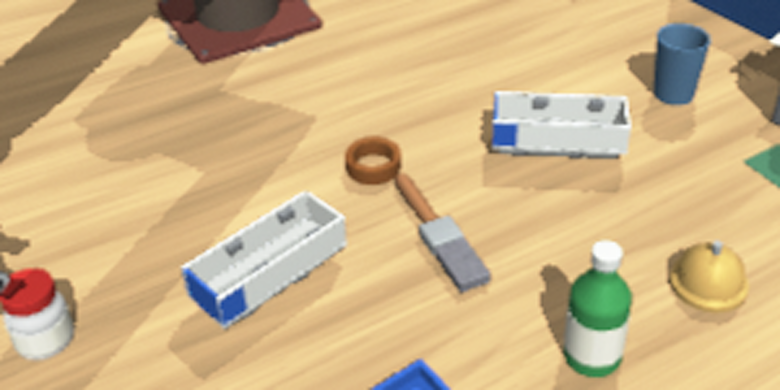

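The tote stands upright on the counter, blue end at crop (220,295), released; the other things have not moved. Now I re-grasp it mid-length from above and carry it over the loaded tote.

```bash
python3 - <<'E'
from h import *
p=np.array(current_position()); robot.move_straight((p+[0,0,.08]).tolist(),speed=.2)
b2=fit("base_tote",R_up,0,np.load("b.npy")); b=(np.load("b.npy")+b2)/2; np.save("b.npy",b); print("b",np.round(b,4),np.degrees(b[2]))
yaw=np.radians(-75.4); R=tool_R(-UP,R_up(yaw+np.pi)[:,1]); c=np.array([.5655,-.1920,0])
H=.199
robot.move_ptp((c+[0,0,H+.09]).tolist(),rpy(R)); st()
hit=robot.move_straight((c+[0,0,H]).tolist(),speed=.12,contact_N=8); print("hit",hit); st()
if not hit:
    jaws.set_gripper(0,squeeze=60); st()
    if .06<current_width()<.07:
        zt=current_position()[2]; np.save("zt.npy",zt)
        robot.move_straight((c+[0,0,H+.13]).tolist(),speed=.15); st()
        t=b+[-.0012,-.0007,0]; Rp=tool_R(-UP,R_up(t[2]+2*np.pi)[:,1])
        q=kinematics.solve_ik([t[0],t[1],H+.13],rpy(Rp)); print(np.round(q,2)); robot.move_j(q); robot.dwell(.2); st(); print(np.round(current_wrist_torque(),2))
        for n in("scene","top"): cv2.imwrite(f"pics/e_{n}.png",optics.snapshot(n)[:,:,::-1])
        a=cv2.imread("pics/e_scene.png")[120:260,270:470]; c2=cv2.imread("pics/e_top.png")[130:270,130:330]
        cv2.imwrite("pics/e.png",cv2.resize(np.hstack([a,c2]),None,fx=2,fy=2,interpolation=cv2.INTER_CUBIC))
E
```

```text
base_tote scene [ 0.5433  0.2296 -2.2104] yaw deg -126.64 err 23.6 [1232]
base_tote top [ 0.5423  0.2266 -2.1912] yaw deg -125.55 err 34.2 [1773]
base_tote both [ 0.543   0.2275 -2.1968] -125.87 83.1
b [ 0.5424  0.2275 -2.1949] -125.75643851909687
t 15.08 p [ 0.5658 -0.193   0.2894] w 0.0852 F [ 0.2  0.2 -0.9] q [-0.46  0.26  1.7   0.    1.18  2.43]
hit False
t 15.98 p [ 0.566  -0.1924  0.1997] w 0.0851 F [ 0.5 -0.4  0.1] q [-0.46  0.38  1.74  0.    1.02  2.43]
t 16.3 p [ 0.5662 -0.1923  0.2005] w 0.0652 F [0.3 0.7 6.3] q [-0.46  0.38  1.74 -0.    1.02  2.43]
t 17.32 p [ 0.565  -0.1917  0.3275] w 0.0651 F [ 0.3 -0.8 -3.8] q [-0.46  0.22  1.68  0.    1.25  2.43]
[ 0.26  0.19  1.7  -0.    1.24  0.89]
t 19.07 p [0.5416 0.226  0.329 ] w 0.0656 F [ 0.5 -0.7 -3.5] q [ 0.26  0.19  1.7  -0.    1.24  0.89]
[ 0.04 -0.01  0.04]
```

View pics/e.png

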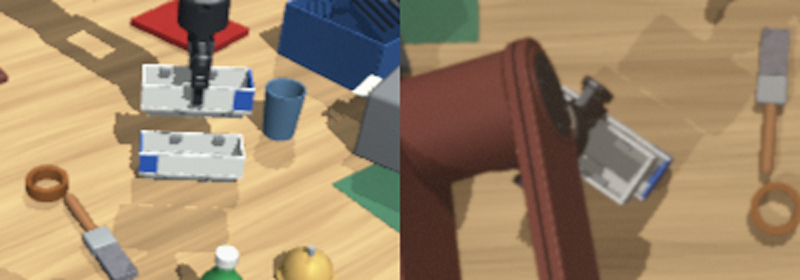

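The scene half shows the held tote over the loaded one with opposite blue ends: held one at the right (243,98), loaded one at the left (148,162). I fit the held tote in the same camera to get the camera-to-robot offset here, then lower.

```bash
python3 - <<'E'
from h import *
import h
b=np.load("b.npy"); p=np.array(current_position()); zt=float(np.load("zt.npy"))
Rt=Rot.from_euler('xyz',current_eef_rot()).as_matrix(); y=Rt[:,1]; print("tool y az",np.degrees(np.arctan2(y[1],y[0])), "tilt",np.round(Rt[:,2],3))
of=cv2.findContours
def hull(M,*a):
    cs,_=of(M,*a); return [cv2.convexHull(np.vstack(cs))],None
cv2.findContours=hull
g=[p[0],p[1],b[2]+np.pi]; print("guess",np.round(g,4),np.degrees(g[2]))
f=fit("tote",R_up,p[2]-zt,g,cams=("scene",))
st()
E
```

```text
tool y az -35.82883009086015 tilt [-0. -0. -1.]
guess [0.5415 0.2262 0.9467] 54.24356148090312
scene no mask
tote both [0.5415 0.2262 0.9467] 54.24 0.0
t 19.27 p [0.5414 0.2265 0.329 ] w 0.0654 F [-0.2 -0.2 -2.4] q [ 0.26  0.19  1.7  -0.    1.24  0.89]
```

```bash
python3 - <<'E'
from h import *
zt=float(np.load("zt.npy")); t=[.541,.2272]
robot.move_straight([*t,zt+.075],speed=.1); st()
r=robot.move_straight([*t,zt+.048],speed=.02,contact_N=4); robot.dwell(.1); st(); print(r,"underside z",current_position()[2]-zt, np.round(current_wrist_torque(),2))
a=optics.snapshot("scene")[130:250,310:430,::-1]; cv2.imwrite("pics/f.png",cv2.resize(a,None,fx=5,fy=5,interpolation=cv2.INTER_CUBIC))
E
```

```text
t 19.95 p [0.5412 0.2273 0.2757] w 0.0652 F [ 0.3 -1.  -2.7] q [ 0.26  0.26  1.74 -0.    1.15  0.89]
t 21.02 p [0.5409 0.2271 0.2545] w 0.0653 F [0.4 0.2 5.6] q [0.26 0.28 1.75 0.   1.11 0.89]
True underside z 0.05397807225178147 [0.09 0.07 0.04]
```

View pics/f.png

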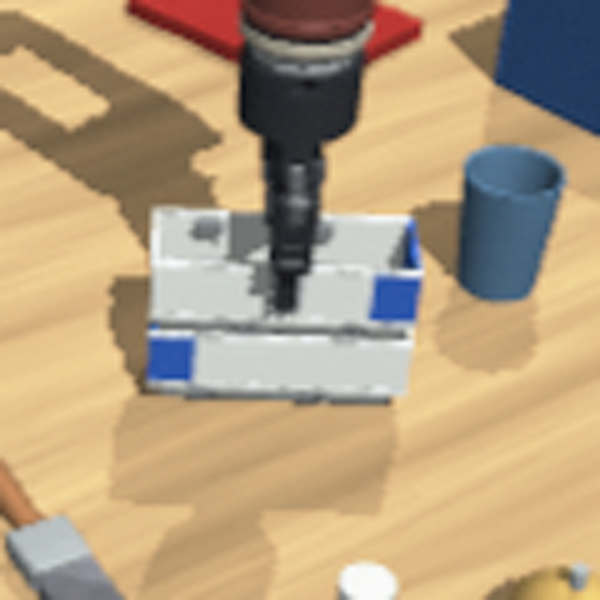

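Contact came at 54.0 mm, the seated height. The picture shows the ends opposed (upper blue at (395,297), lower blue at (172,358)) and the sides in line. Release and retreat.

```bash
python3 - <<'E'
from h import *
jaws.set_gripper(0,squeeze=20); jaws.set_gripper(.070); jaws.set_gripper(.085); st()
p=np.array(current_position()); robot.move_straight((p+[0,0,.13]).tolist(),speed=.12)
q=list(current_joint_positions()); robot.move_j([q[0]-.7]+q[1:]); robot.dwell(.3); st()
a=optics.snapshot("scene")[130:250,310:430,::-1]; c=optics.snapshot("top")[140:260,170:290,::-1]
for l in("tote","base_tote"):
  for n in("scene","top"): print(l,n,[(np.round(d["centre"],3).tolist(),round(d["conf"],2)) for d in optics.pinpoint(n,l)[:2]])
cv2.imwrite("pics/g.png",cv2.resize(np.hstack([a,c]),None,fx=3.3,fy=3.3,interpolation=cv2.INTER_CUBIC))
E
```

```text
t 21.82 p [0.54   0.2269 0.2528] w 0.085 F [ 0.3 -0.8  0.5] q [ 0.26  0.28  1.75 -0.    1.11  0.89]
t 24.83 p [ 0.5591 -0.1734  0.3816] w 0.0849 F [ 0.4 -0.  -0.4] q [-0.44  0.15  1.66  0.    1.35  0.89]
tote scene [([0.538, 0.227, 0.052], 0.87), ([0.541, 0.224, 0.005], 0.68)]
tote top [([0.538, 0.228, 0.054], 0.66)]
base_tote scene [([0.54, 0.225, 0.004], 0.79)]
base_tote top [([0.544, 0.224, 0.002], 0.73)]
```

View pics/g.png

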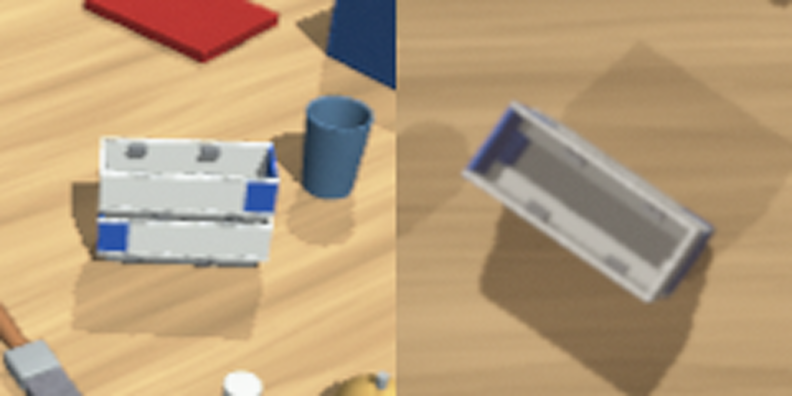

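The empty tote stands level on the loaded one, mouth up, upper blue end at crop (262,195) over the lower tote's white end. The underside reads about 0.053 m and the loaded tote has not moved. Handing in.

```bash
python3 -c "
from station import *
print(sign_off())"
```

```text
the job is handed in; nothing more can be done
None
```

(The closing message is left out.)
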